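# Sort salvaged parts into the sample trays

## Task

Sort the four loose parts in front of the trays (two capacitor cans, a finned heatsink, a terminal strip) into the three trays: each goes into the open bay of the tray that has the same kind of part fastened as a sample on its far ledge. Set every part down gently, not dropped, flat on the floor of the bay: capacitors upright, heatsink fins up, strip right way up. Leave the flux tin and the solder spool where they are.

Things in the scene. Friction and masses are not known exactly. Their poses are not given: they have to be found in the camera images.
- tray_capacitor: fixed grey tray, yaw within 0.15 rad. Bay inside 110 (x) x 129 mm (y), floor 3 mm thick, lip 11 mm high, 3 mm thick; past its far (+x) side a ledge 11 mm high, 47 mm deep, with a fastened sample, 78 mm beyond bay centre: upright dark blue capacitor can, rising to 62 mm above the desk. Origin: underside below bay centre; x to the ledge, z up. Trays differ only by sample; their order varies.
- tray_heatsink: fixed grey tray, yaw within 0.15 rad. Bay inside 110 (x) x 129 mm (y), floor 3 mm thick, lip 11 mm high, 3 mm thick; past its far (+x) side a ledge 11 mm high, 47 mm deep, with a fastened sample, 78 mm beyond bay centre: a dark finned heatsink, rising to 38 mm above the desk. Origin: underside below bay centre; x to the ledge, z up. Trays differ only by sample; their order varies.
- tray_terminal: fixed grey tray, yaw within 0.15 rad. Bay inside 110 (x) x 129 mm (y), floor 3 mm thick, lip 11 mm high, 3 mm thick; past its far (+x) side a ledge 11 mm high, 47 mm deep, with a fastened sample, 78 mm beyond bay centre: a pale terminal strip lying along y, rising to 26 mm above the desk. Origin: underside below bay centre; x to the ledge, z up. Trays differ only by sample; their order varies.
- capacitor_a: loose dark blue electrolytic capacitor can, 35 mm diameter, 51 mm tall, about 0.06 kg, standing upright on the desk; the other loose capacitor is identical and they are interchangeable. Origin: centre of its underside, z up along the can. Easily gripped round the can in any direction
- capacitor_b: loose dark blue electrolytic capacitor can, 35 mm diameter, 51 mm tall, about 0.06 kg, standing upright on the desk; the other loose capacitor is identical and they are interchangeable. Origin: centre of its underside, z up along the can. Easily gripped round the can in any direction
- heatsink: loose dark grey finned heatsink, 40 mm (x) by 60 mm (y) by 27 mm high, about 0.09 kg, fins up and running along its y, outer fins 3 mm thick and firm. Origin: centre of its underside, z up. Grip across the 40 mm (x). Starts within 0.5 rad of yaw 0
- terminal_strip: loose pale twelve-way terminal strip, 17 mm (x) by 107 mm (y) by 15 mm high (solid to 12 mm), about 0.03 kg, lying flat. Origin: centre of its underside, z up. Grip across the 17 mm (x) at its middle. Starts within 0.5 rad of yaw 0
- flux_tin: bystander: small round tin, 47 mm diameter, 22 mm high, left of the row of parts; origin: centre of its underside. To be left alone
- solder_spool: bystander: spool of solder wire with blue flanges, 56 mm diameter, 42 mm high, standing right of the row of parts; origin: centre of its underside. To be left alone

How it is judged:
At the end, for the whole second after the job is handed in: Each part rests released in the bay of its matching tray: origin within 42/52 mm of the bay centre in tray x/y (capacitors), 40/50 (heatsink), 48/40 (strip); underside on the bay floor (-2 to 8 mm over tray origin); z axis within 0.12 rad of vertical; at rest (x of capacitor_a in the frame of tray_capacitor between -0.042 and 0.042 m and y of capacitor_a in the frame of tray_capacitor between -0.052 and 0.052 m and z of capacitor_a in the frame of tray_capacitor between -0.002 and 0.008 m and angle between each of capacitor_a, capacitor_b, heatsink, terminal_strip's own z axis and vertical below 0.12 rad and linear speed of each of capacitor_a, capacitor_b, heatsink, terminal_strip below 0.02 m/s and angular speed of each of capacitor_a, capacitor_b, heatsink, terminal_strip below 0.3 rad/s and x of capacitor_b in the frame of tray_capacitor between -0.042 and 0.042 m and y of capacitor_b in the frame of tray_capacitor between -0.052 and 0.052 m and z of capacitor_b in the frame of tray_capacitor between -0.002 and 0.008 m and x of heatsink in the frame of tray_heatsink between -0.04 and 0.04 m and y of heatsink in the frame of tray_heatsink between -0.05 and 0.05 m and z of heatsink in the frame of tray_heatsink between -0.002 and 0.008 m and x of terminal_strip in the frame of tray_terminal between -0.048 and 0.048 m and y of terminal_strip in the frame of tray_terminal between -0.04 and 0.04 m and z of terminal_strip in the frame of tray_terminal between -0.002 and 0.008 m); the robot touches nothing.
It fails at once if a part dropped or thrown into its tray (faster than 0.8 m/s within 100 mm of it) ((distance between capacitor_a and tray_capacitor below 0.1 m and linear speed of capacitor_a above 0.8 m/s) or (distance between capacitor_b and tray_capacitor below 0.1 m and linear speed of capacitor_b above 0.8 m/s) or (distance between heatsink and tray_heatsink below 0.1 m and linear speed of heatsink above 0.8 m/s) or (distance between terminal_strip and tray_terminal below 0.1 m and linear speed of terminal_strip above 0.8 m/s)).
It fails at once if flux_tin shifted by more than 25 mm (distance of flux_tin from where it was at the start of the episode above 0.025 m).
It fails at once if solder_spool shifted by more than 25 mm (distance of solder_spool from where it was at the start of the episode above 0.025 m).
It also fails if it takes over 99 s, if anything falls off the work surface, if the arm or the gripper's body presses on something with over 40 N, if the wrist force passes 120 N, or if a joint passes its speed limit or range.

## Robot

A 6-joint arm with a two-finger parallel gripper is mounted at the origin on a cart in front of the work surface, level with it; the furniture and walls round the work are solid. World frame = base frame: x ahead of the robot, y to its left, z up, the work surface at z = 0. Lengths are in m, angles in rad, forces in N, time in s.
With the tool pointing down it reaches from about 0.35 to 0.95 m from the base axis. Payload 17.4 kg.
Tool frame: the origin (TCP) lies at the very end of the fingers, on their centre line; the grasp point (between the pads) lies ctrl.tcp_to_grasp behind it (ctrl.tcp_to_grasp is the distance from the TCP to the grasp point, in m); z points along the fingers, y is the line along which they close (so a half turn about z gives the same grasp; the last joint's range is limited). The gripper opens to 93 mm and grips with 3 to 60 N. Pads are 15 mm wide; open, the fingers measure 128 mm over their backs; the gripper's body (75 mm by 188 mm) begins 65 mm behind the grasp point.
Start: joints at [1.223, 0.116, 1.442, -0, 1.584, -0.038], TCP at [0.206, 0.643, 0.219] pointing down, gripper open.
Joint ranges: [-2.83, 2.83], [-0.83, 2.19], [0.07, 2.5], [-1.14, 4.28], [0.01, 3], [-2.97, 2.97]. Speed limits (rad/s): [1.89, 1.89, 2.22, 3.14, 3.14, 3.14].

## Interface

Orientations are given as [roll, pitch, yaw] about the fixed x, y, z axes, in that order (R = Rz(yaw) Ry(pitch) Rx(roll)).
In Python, from workcell import ctrl gives the robot as it stands.
- The arm moves only by the shell command python3 -m handwheel 'ROWS'. ROWS is JSON, a list that holds one entry, the list of rows, each a list of 5 numbers: the shift along the world's x, y, z normalised to -1 to 1, where 1 is 4 cm, then the turn about the world's z normalised to -1 to 1, where 1 is 6 degrees, then the closure, from 0 (fully open) to 1 (shut). In form: [[[tx, ty, tz, twist, claw], ...]]. A call has 1 to 5 rows; each row shifts and turns the commanded pose from where the row before left it; what a row does not reach is not made up. A row lasts 1/12 s, in which the tool goes at most 41.7 mm and 7.16 degrees, less where a joint would pass 70% of its speed; a pose out of reach is approached as far as the arm can. A call with a number of a shift or a turn outside -1 to 1 is refused whole. A call with a gripper value outside its range is refused whole. The fingers move at their own pace and stop on an object; the grip force is fixed at half the most. Time passes only in rows, so rows that do not move let the fingers close. It gives the time, the measured TCP pose, the force, the opening and the grip force at its end, in the units of the state.
- ctrl.get_obs(): the state, without advancing time (a new reading comes with each control period).
- ctrl.get_image(name): name is "scene" or "top" or "wrist"; returns the picture (480x640x3 uint8, red, green, blue); there is no depth.
- ctrl.camera_model(name): a dict with "camera_matrix" (3x3 intrinsics, pixels), "k1" (the pictures are not rectified: a ray, as slopes to the right and down, at radius r is drawn at 1 + k1 r^2 times it, then the intrinsics apply), "rvec" (rotation vector, rad) and "tvec" (3), from world to camera coordinates, as OpenCV has them. Camera axes: x right, y down, z forward; pixel columns grow to the right and rows downward; lengths in m; the calibration is good to about 2 mm. A picture is of the moment at which its call begins: read the wrist's pose just before it. camera_model takes no time and is no camera call; for the wrist camera it gives the pose at the moment of the call.
- ctrl.close_job(): hands the job in; it is judged then, once.
The state is a dict: "time": time; "joint_pos": joint angles; "joint_vel": joint speeds; "tau": joint torques, N m; "position": TCP position; "tool_rot": TCP orientation; "wrist_force": force on the tool from outside, world axes, zero at the start; "torque": the same for the moment, N m; "opening": finger opening in m; "grip_force": force on a finger pad.
Only numpy, scipy, OpenCV 4.12 (cv2) and the standard library are available. Lean on these libraries where they do the work, as an engineer would, in place of code of your own. Each camera call takes 0.05 s, during which the arm holds its last target. There are 200 camera calls.

## Working session

There is one attempt and no reset: what is moved stays moved. The work goes in short steps, Python scripts to look and compute and a shell command to move; the robot and the scene stay as the last step left them, time stands still between calls to the robot, and variables do not carry over. Pictures are saved under pics/ and viewed, at most 14 in all, crops included, and the job is handed in when it is done.

```bash
mkdir -p pics; cat > h.py <<'E'
import numpy as np, cv2
from workcell import ctrl
def save(n,f):
    m=ctrl.camera_model(n); im=ctrl.get_image(n); cv2.imwrite('pics/'+f,im[:,:,::-1]); return im,m
def ray(m,u,v):
    K=np.array(m["camera_matrix"]);k=m["k1"]
    d=np.array([(u-K[0,2])/K[0,0],(v-K[1,2])/K[1,1]]);s=d.copy()
    for _ in range(30): s=d/(1+k*(s@s))
    R=cv2.Rodrigues(np.array(m["rvec"],float))[0];t=np.array(m["tvec"],float).ravel()
    w=R.T@np.array([s[0],s[1],1]); return -R.T@t,w/np.linalg.norm(w)
def atz(m,u,v,z):
    c,w=ray(m,u,v); return c+w*(z-c[2])/w[2]
def tri(a,b):
    (c1,w1),(c2,w2)=a,b
    A=np.stack([w1,-w2],1);s=np.linalg.lstsq(A,c2-c1,rcond=None)[0]
    p,q=c1+s[0]*w1,c2+s[1]*w2; return (p+q)/2,np.linalg.norm(p-q)
E
python3 -c "
from h import *
for n in('top','scene'):
    im,m=save(n,n+'0.png'); print(n,ray(m,320,240),m['k1'],m['camera_matrix'])
o=ctrl.get_obs();print(o);print(ctrl.tcp_to_grasp)"
```

```text
top (array([0.36310526, 0.05037811, 1.26948602]), array([ 0.13659619, -0.01056347, -0.99057049])) -0.05651808537564399 [[568.77158482   0.         321.3931791 ]
 [  0.         568.77158482 241.43777618]
 [  0.           0.           1.        ]]
scene (array([-0.13357504, -0.5139455 ,  0.65929556]), array([ 0.62795127,  0.51201957, -0.58609996])) 0.016776423370561577 [[436.84212318   0.         320.7374351 ]
 [  0.         436.84212318 239.36068882]
 [  0.           0.           1.        ]]
{'time': 0.1, 'joint_pos': array([ 1.22317012e+00,  1.16435751e-01,  1.44219173e+00,  8.78199829e-06,
        1.58404201e+00, -3.77955719e-02]), 'joint_vel': array([ 0.00026524, -0.00093459, -0.00160909,  0.00073488, -0.00049418,
        0.00029068]), 'tau': array([ 1.42040539e-03, -7.22881007e+01, -6.23864579e+01,  7.80484616e-02,
        2.25714158e-02, -5.30907823e-05]), 'position': array([0.20574261, 0.64267625, 0.21798473]), 'tool_rot': array([-3.14051692e+00, -4.94649584e-05,  2.83176210e+00]), 'wrist_force': array([-0.39099536, -0.30235525,  0.22343978]), 'torque': array([-0.02143546,  0.0337315 ,  0.00837945]), 'grip_force': 0.0, 'opening': 0.09305051672125515}
0.0188
```

View pics/top0.png

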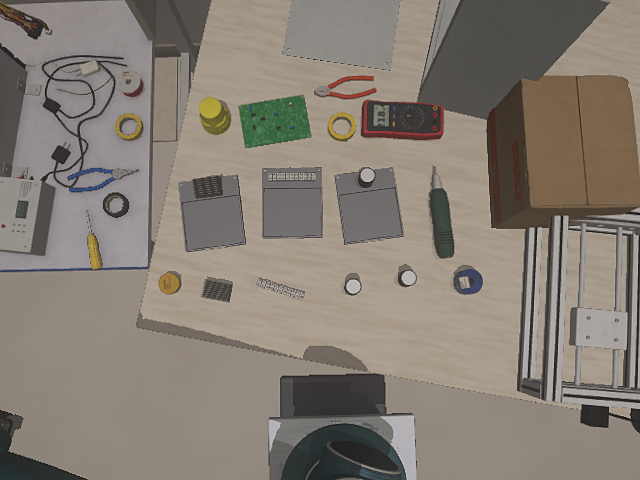

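View pics/scene0.png

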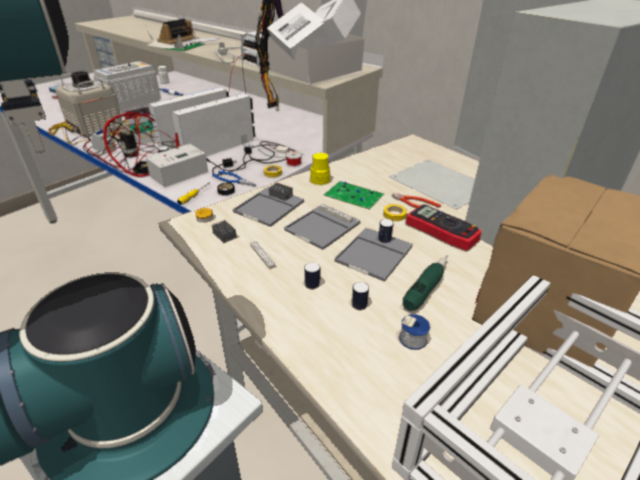

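The top view shows, left to right, the heatsink tray (~213,215), terminal tray (~292,203) and capacitor tray (~370,207). The parts are the heatsink (217,289), strip (281,289) and capacitors (353,285) and (407,277). The scene view agrees. I'll enlarge both.

```bash
python3 -c "
import cv2,numpy as np
t=cv2.imread('pics/top0.png');s=cv2.imread('pics/scene0.png')
def crop(im,x,y,w,h,k,f):
    c=cv2.resize(im[y:y+h,x:x+w],None,fx=k,fy=k,interpolation=cv2.INTER_CUBIC)
    for i in range(0,w,20): cv2.putText(c,str(x+i),(i*k,10),0,.35,(0,0,255),1);cv2.line(c,(i*k,0),(i*k,h*k),(0,0,255) ,1) if i%40==0 else 0
    for j in range(0,h,20): cv2.putText(c,str(y+j),(0,j*k+10),0,.35,(0,0,255),1);cv2.line(c,(0,j*k),(w*k,j*k),(0,0,255),1) if j%40==0 else 0
    cv2.imwrite('pics/'+f,c)
crop(t,150,160,180,145,4,'c1.png');crop(t,320,160,170,145,4,'c2.png');crop(s,190,170,240,160,3,'c3.png')"
```

```text
(no output)
```

View pics/c1.png

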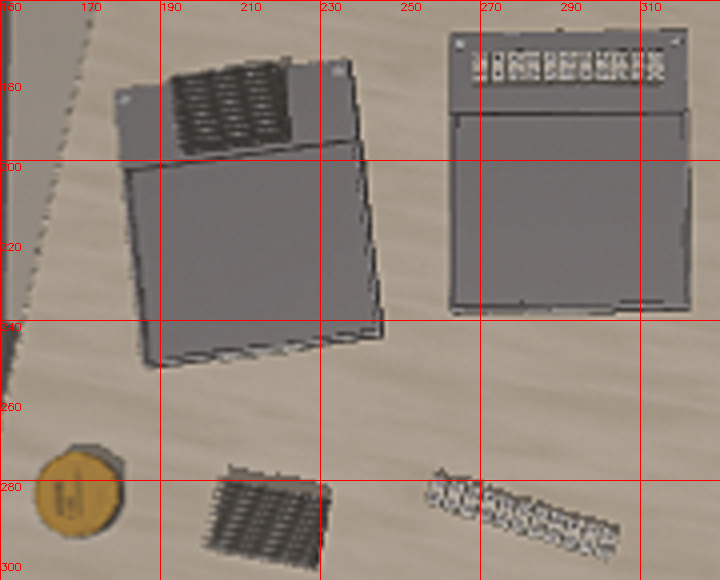

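View pics/c2.png

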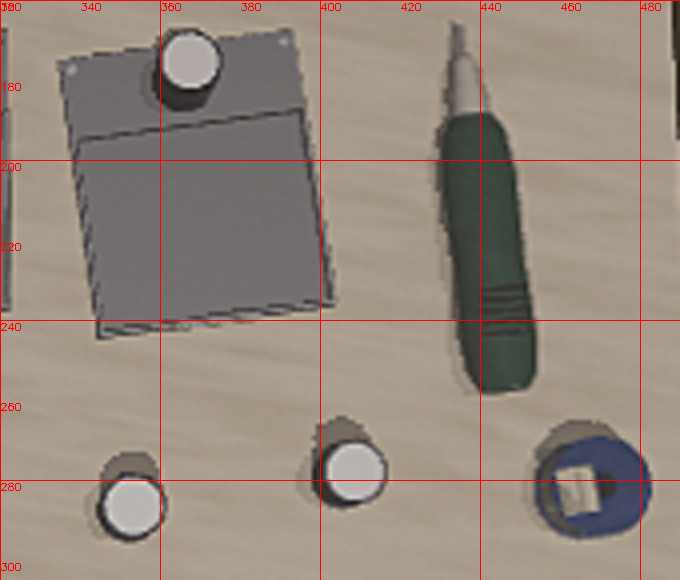

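View pics/c3.png

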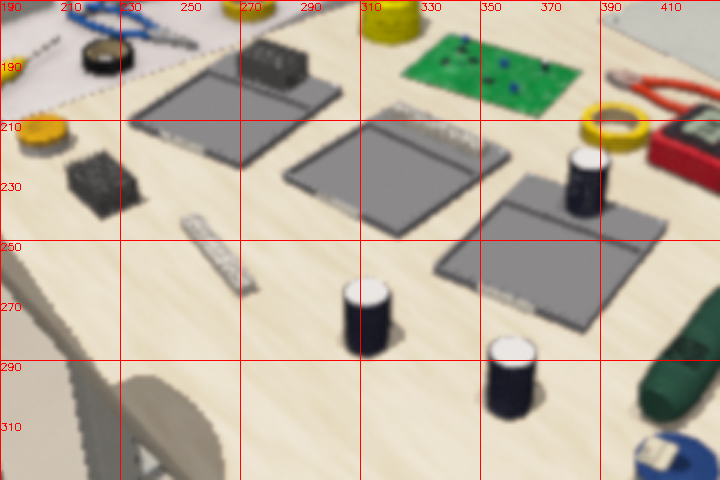

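```bash
cat > m.py <<'E'
from h import *
T=ctrl.camera_model('top');S=ctrl.camera_model('scene')
t1=lambda p:(150+p[0]/4,160+p[1]/4);t2=lambda p:(320+p[0]/4,160+p[1]/4);s=lambda p:(190+p[0]/3,170+p[1]/3)
np.set_printoptions(precision=4,suppress=True)
def T2(n,a,b): print(n,*tri(ray(T,*a),ray(S,*b)))
T2('capL',t2((132,506)),s((366,292)));T2('capR',t2((355,472)),s((512,350)))
T2('hs',t1((268,521)),s((103,176)));T2('strip',t1((523,515)),s((219,254)))
for n,z,q in(('hs',.027,[(222,480),(328,490),(318,568),(206,547)]),('strip',.0135,[(436,470),(620,526),(608,560),(428,502)])):
    P=np.array([atz(T,*t1(p),z)[:2] for p in q]);print(n,P.mean(0),cv2.minAreaRect(P.astype('f4')*1000), np.linalg.norm(np.roll(P,-1,0)-P,axis=1))
    d=(P[0]+P[3]-P[1]-P[2]);print('yaw of y axis',np.arctan2(d[1],d[0])-np.pi/2)
M=np.array([[.102,.0675],[.102,-.0675],[-.058,-.0675],[-.058,.0675]])
for n,f,q in(('trayH',t1,[(116,90),(350,60),(382,338),(150,367)]),('trayT',t1,[(450,33),(688,29),(690,310),(450,314)]),('trayC',t2,[(58,62),(290,29),(334,304),(98,338)])):
    P=np.array([atz(T,*f(p),.011)[:2] for p in q])
    a,b=M-M.mean(0),P-P.mean(0);U,_,V=np.linalg.svd(b.T@a);R=U@V
    c=P.mean(0)-R@M.mean(0);print(n,c,'yaw',np.arctan2(R[1,0],R[0,0]),'res',np.abs(M@R.T+c-P).max())
for n,a,b in(('trayH NR',t1((382,338)),(240,168)),('trayT NR',t1((690,310)),(398,237)),('trayC NR',t2((334,304)),(585,332)),('trayC NL',t2((98,338)),(434,270))):T2(n,a,s(b))
E
python3 m.py
```

```text
capL [ 0.4297 -0.0315  0.0487] 0.0018576396631639484
capR [ 0.4443 -0.1516  0.0512] 0.0011720616834722305
hs [0.4304 0.2652 0.0206] 0.0013175668676829921
strip [0.4311 0.1264 0.0045] 0.0013778072226880579
hs [0.4294 0.2643] ((430.5623779296875, 263.5263977050781), (62.3506965637207, 42.55275344848633), 78.11044311523438) [0.0584 0.0427 0.0624 0.0373]
yaw of y axis -0.16422112910135755
strip [0.4304 0.1264] ((429.9870300292969, 126.5447998046875), (106.28239440917969, 19.750110626220703), 71.67295837402344) [0.1063 0.0198 0.1043 0.0182]
yaw of y axis -0.32761878834881974
trayH [0.5818 0.2751] yaw 0.11093205535298738 res 0.002759295071296186
trayT [0.6014 0.0973] yaw -0.012342177491437687 res 0.0010409242578950373
trayC [ 0.5906 -0.0776] yaw 0.11491635144872954 res 0.0009519529335654739
trayH NR [0.5325 0.2037 0.0027] 0.002039620701844792
trayT NR [0.5438 0.0306 0.0029] 0.0015075321902116964
trayC NR [ 0.543  -0.1527  0.0018] 0.0022194754657027405
trayC NL [ 0.5273 -0.0191  0.0032] 0.003289904941775673
```

Triangulated capacitor heights (49 and 51 mm) and tray fits (residual ≤3 mm) agree with the text. Heatsink and strip heights come out roughly. I'll move over the heatsink and refine with the wrist camera.

```bash
python3 -m handwheel '[[[0.37,-0.63,0,-0.9,0],[0.37,-0.63,0,-0.9,0],[0.37,-0.63,0,-0.9,0],[0.37,-0.63,0,-0.9,0],[0.37,-0.63,0,-0.9,0]]]'
python3 -m handwheel '[[[0.37,-0.63,0,-0.9,0],[0.37,-0.63,0,-0.9,0],[0.37,-0.63,0,-0.9,0],[0.37,-0.63,0,-0.9,0],[0.37,-0.63,0,-0.9,0]]]'
python3 -m handwheel '[[[0.37,-0.63,0,-0.9,0],[0.37,-0.63,0,-0.9,0],[0.37,-0.63,0,-0.9,0],[0.37,-0.63,0,-0.9,0],[0.37,-0.63,0,-0.9,0]]]'
python3 -m handwheel '[[[0,0,0,0,0],[0,0,0,0,0]]]'
python3 -c "
from h import *
im,m=save('wrist','w1.png');print(m);print(ctrl.get_obs()['position'],ctrl.get_obs()['tool_rot'],ray(m,320,240))
import pickle;pickle.dump(m,open('w1.pkl','wb'))"
```

```text
time: 0.52
position: [0.2802, 0.5156, 0.2182]
tool_rot: [-3.141, 0.0, 2.356]
wrist_force: [1.3, -1.4, 0.6]
opening: 0.0928
grip_force: 0.0
time: 0.93
position: [0.3542, 0.3895, 0.2184]
tool_rot: [-3.141, 0.0, 1.885]
wrist_force: [-0.3, -0.4, 0.3]
opening: 0.0931
grip_force: 0.0
time: 1.35
position: [0.4282, 0.2635, 0.2185]
tool_rot: [-3.141, 0.0, 1.413]
wrist_force: [-0.2, 1.2, -0.8]
opening: 0.0931
grip_force: 0.0
time: 1.52
position: [0.4282, 0.2639, 0.2184]
tool_rot: [-3.141, 0.0, 1.416]
wrist_force: [-0.5, 0.1, -0.0]
opening: 0.0933
grip_force: 0.0
{'camera_matrix': array([[419.31538678,   0.        , 321.05397444],
       [  0.        , 419.31538678, 244.46660153],
       [  0.        ,   0.        ,   1.        ]]), 'k1': -0.008557165694952417, 'rvec': array([-2.83823121,  0.22193782,  0.03478999]), 'tvec': array([-0.38135332,  0.27864289,  0.48614116])}
[0.4278185  0.26467098 0.21847841] [-3.14122353e+00 -1.30405452e-05  1.41805257e+00] (array([0.44068064, 0.34374321, 0.38346658]), array([-0.04736156, -0.27700322, -0.95970105]))
```

View pics/w1.png

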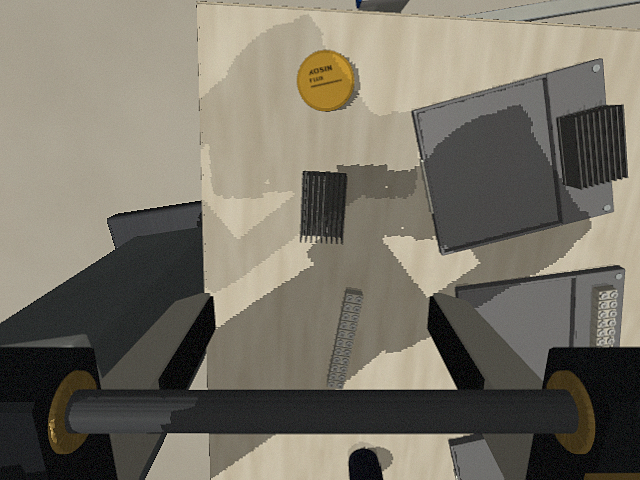

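The wrist view shows the heatsink top at about (302–347, 172–238), nearly aligned with the fingers. The flux tin is at (327,80) and the strip runs from (353,290) to (335,388).

```bash
cat > m2.py <<'E'
from m import *
import pickle
W=pickle.load(open('w1.pkl','rb'))
print('--')
q=[(303,172),(347,173),(343,236),(301,236)]
P=np.array([atz(W,*p,.027)[:2] for p in q]);print(P,P.mean(0),np.linalg.norm(np.roll(P,-1,0)-P,axis=1))
d=P[0]+P[1]-P[2]-P[3];print('yaw',np.arctan2(d[1],d[0])-np.pi/2)
# top-view corners: t1 order UL(+x+y) UR(+x-y) LR(-x-y) LL ; wrist order (-x+y),(+x+y),(+x-y),(-x-y)
for a,b in(((222,480),(347,173)),((328,490),(343,236)),((318,568),(301,236)),((206,547),(303,172))):print(*tri(ray(T,*t1(a)),ray(W,*b)))
print('stripend',tri(ray(T,*t1((432,486))),ray(W,353,292)))
print('strip',atz(W,353,291,.0135))
# trayH near corners
for p in((414,110),(444,253),(600,60),(611,212)):print('trayH',atz(W,*p,.011))
E
python3 m2.py | sed -n '/--/,$p'
```

```text
--
[[0.4183 0.3022]
 [0.4548 0.2956]
 [0.4437 0.2413]
 [0.4071 0.2471]] [0.431  0.2715] [0.0372 0.0554 0.0371 0.0562]
yaw -0.20115899716492747
[0.4547 0.2932 0.0084] 0.0017844185577576659
[0.4455 0.235  0.0057] 0.003126752391834626
[0.4045 0.2408 0.0035] 0.0008194072465789226
[0.4171 0.3008 0.0143] 0.000795130417737787
stripend (array([0.4467, 0.1771, 0.0052]), np.float64(0.0022734092691034753))
strip [0.4456 0.182  0.0135]
trayH [0.5189 0.3372 0.011 ]
trayH [0.5348 0.2057 0.011 ]
trayH [0.6738 0.3528 0.011 ]
trayH [0.6881 0.2214 0.011 ]
```

```bash
python3 -m handwheel '[[[0.05,0.1,-0.9,-0.25,0],[0,0,-0.9,0,0],[0,0,-0.9,0,0],[0,0,-0.9,0,0],[0,0,-0.9,0,0]]]'
python3 -m handwheel '[[[0,0,-0.5,0,0],[0,0,-0.33,0,0],[0,0,0,0,0]]]'
python3 -m handwheel '[[[0,0,0,0,1],[0,0,0,0,1],[0,0,0,0,1],[0,0,0,0,1],[0,0,0,0,1]]]'
python3 -m handwheel '[[[0,0,0,0,1],[0,0,0,0,1],[0,0,0,0,1],[0,0,0,0,1],[0,0,0,0,1]]]'
```

```text
time: 1.98
position: [0.4289, 0.2698, 0.037]
tool_rot: [3.142, -0.0, 1.395]
wrist_force: [1.2, -0.3, -0.5]
opening: 0.0932
grip_force: 0.0
time: 2.23
position: [0.4277, 0.269, 0.0022]
tool_rot: [-3.138, 0.003, 1.394]
wrist_force: [-1.1, 0.8, 0.2]
opening: 0.0932
grip_force: 0.0
time: 2.65
position: [0.4301, 0.2691, 0.0063]
tool_rot: [3.141, -0.001, 1.392]
wrist_force: [0.5, 0.2, 0.4]
opening: 0.0641
grip_force: 0.0
time: 3.07
position: [0.4298, 0.2689, 0.0055]
tool_rot: [3.142, -0.0, 1.392]
wrist_force: [-0.3, -0.3, 1.3]
opening: 0.0391
grip_force: 29.9
```

```bash
python3 -m handwheel '[[[0,0,0.4,0,1],[0,0,0.6,0,1],[0,0,0.5,0,1]]]'
python3 -m handwheel '[[[0.4,0.03,0,0.3,1],[0.6,0.04,0,0.4,1],[0.6,0.04,0,0.5,1],[0.6,0.04,0,0.5,1],[0.6,0.03,0,0.5,1]]]'
python3 -m handwheel '[[[0.6,0.02,0,0.4,1],[0.4,0,0,0.17,1],[0,0,-0.4,0,1],[0,0,-0.4,0,1],[0,0,-0.3,0,1]]]'
python3 -m handwheel '[[[0,0,-0.15,0,1],[0,0,0,0,1],[0,0,0,0,1]]]'
python3 -c "
from h import *
save('scene','s2.png');im,m=save('wrist','w2.png')
import pickle;pickle.dump(m,open('w2.pkl','wb'))"
```

```text
time: 3.32
position: [0.4296, 0.2688, 0.0662]
tool_rot: [-3.141, 0.0, 1.392]
wrist_force: [0.8, 0.4, 0.1]
opening: 0.0392
grip_force: 29.9
time: 3.73
position: [0.5428, 0.2761, 0.0652]
tool_rot: [-3.141, 0.0, 1.625]
wrist_force: [0.3, 0.3, -0.4]
opening: 0.0386
grip_force: 29.9
time: 4.15
position: [0.5816, 0.2766, 0.0198]
tool_rot: [-3.14, 0.0, 1.682]
wrist_force: [-0.7, 1.2, -0.8]
opening: 0.0386
grip_force: 29.9
time: 4.4
position: [0.5817, 0.2769, 0.0157]
tool_rot: [-3.141, 0.0, 1.682]
wrist_force: [-0.1, -0.5, -1.1]
opening: 0.039
grip_force: 29.9
```

View pics/w2.png

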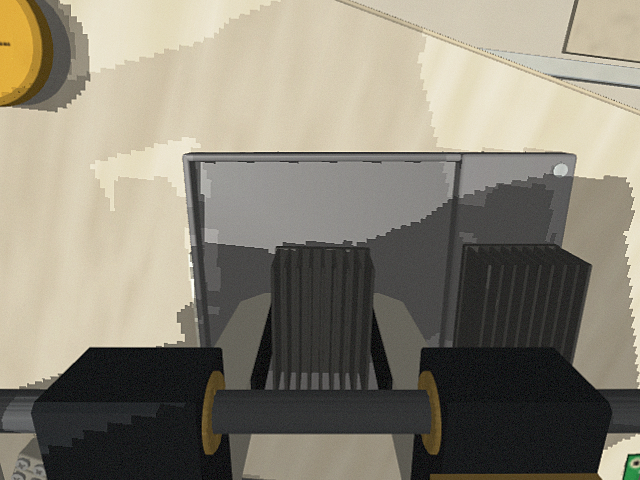

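The heatsink hangs centred in the bay, (272–373, 247–390), beside its sample and square with the lip. I'll lower it, release it and go over the strip.

```bash
python3 -m handwheel '[[[0,0,-0.1,0,1],[0,0,-0.06,0,1],[0,0,0,0,1]]]'
python3 -m handwheel '[[[0,0,0,0,0.4],[0,0,0,0,0.4],[0,0,0,0,0.4],[0,0,0,0,0.4],[0,0,0,0,0.4]]]'
python3 -m handwheel '[[[0,0,0.3,0,0.4],[0,0,0.5,0,0.4],[0,0,0.6,0,0.4],[0,0,0.6,0,0.4]]]'
python3 -m handwheel '[[[-0.47,-0.47,0.19,-0.52,0.4],[-0.47,-0.47,0.19,-0.52,0.4],[-0.47,-0.47,0.19,-0.52,0.4],[-0.47,-0.47,0.19,-0.52,0.4]]]'
python3 -m handwheel '[[[-0.47,-0.47,0.19,-0.52,0.4],[-0.47,-0.47,0.19,-0.52,0.4],[-0.47,-0.47,0.19,-0.52,0.4],[-0.47,-0.47,0.19,-0.52,0.4],[0,0,0,0,0.4]]]'
python3 -c "
from h import *
im,m=save('wrist','w3.png')
import pickle;pickle.dump(m,open('w3.pkl','wb'))"
```

```text
time: 4.75
position: [0.5816, 0.2768, 0.0086]
tool_rot: [-3.141, 0.0, 1.682]
wrist_force: [-0.4, -0.1, -0.4]
opening: 0.0391
grip_force: 29.9
time: 5.17
position: [0.5819, 0.2769, 0.0092]
tool_rot: [3.141, -0.0, 1.682]
wrist_force: [-0.4, 0.0, 0.0]
opening: 0.0558
grip_force: 0.0
time: 5.5
position: [0.5816, 0.2768, 0.0908]
tool_rot: [-3.141, 0.0, 1.682]
wrist_force: [0.5, -0.1, 0.1]
opening: 0.056
grip_force: 0.0
time: 5.83
position: [0.5057, 0.201, 0.1207]
tool_rot: [3.141, -0.0, 1.462]
wrist_force: [-0.3, -0.1, 1.4]
opening: 0.0556
grip_force: 0.0
time: 6.25
position: [0.4298, 0.1246, 0.1526]
tool_rot: [3.139, -0.001, 1.242]
wrist_force: [-1.3, -0.1, 0.5]
opening: 0.0557
grip_force: 0.0
```

View pics/w3.png

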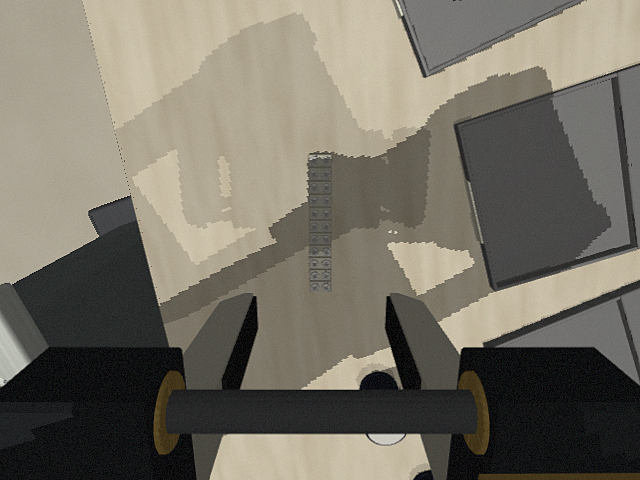

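The strip runs from (319,153) to (321,291), parallel to and centred between the fingers. I'll check its height and centre against the other views.

```bash
python3 - <<'E' | sed -n '/--/,$p'
from m import *
import pickle
W=pickle.load(open('w3.pkl','rb'));W1=pickle.load(open('w1.pkl','rb'))
print('--',ctrl.get_obs()['position'])
print(tri(ray(W,319.5,153),ray(W1,354,289)),tri(ray(W,321,291),ray(T,*t1((614,543)))))
a,b=atz(W,319.5,153,.0135),atz(W,321,291,.0135);print(a,b,(a+b)/2,np.linalg.norm(a-b))
# trayT near corners
print(atz(W,457,123,.011),atz(W,494,289,.011))
E
```

```text
-- [0.431  0.1256 0.152 ]
(array([ 0.4469,  0.1772, -0.0019]), np.float64(0.000366905461889766)) (array([0.4134, 0.0766, 0.0112]), np.float64(0.00012666412281907963))
[0.4471 0.1783 0.0135] [0.4137 0.0776 0.0135] [0.4304 0.1279 0.0135] 0.10615328415738841
[0.5454 0.1663 0.011 ] [0.5434 0.0335 0.011 ]
```

```bash
python3 -m handwheel '[[[0,0.04,-0.8,0,0.4],[0,0,-0.8,0,0.4],[0,0,-0.8,0,0.4],[0,0,-0.7,0,0.4],[0,0,-0.4,0,0.4]]]'
python3 -m handwheel '[[[0,0,-0.2,0,0.4],[0,0,0,0,0.4],[0,0,0,0,0.4]]]'
python3 -m handwheel '[[[0,0,0,0,1],[0,0,0,0,1],[0,0,0,0,1],[0,0,0,0,1],[0,0,0,0,1]]]'
python3 -m handwheel '[[[0,0,0,0,1],[0,0,0,0,1],[0,0,0,0,1],[0,0,0,0,1],[0,0,0,0,1]]]'
```

```text
time: 6.72
position: [0.4305, 0.1283, 0.0069]
tool_rot: [-3.139, 0.001, 1.248]
wrist_force: [-0.5, -0.4, -0.4]
opening: 0.0559
grip_force: 0.0
time: 6.97
position: [0.432, 0.1285, 0.0024]
tool_rot: [3.141, -0.0, 1.247]
wrist_force: [-0.1, 0.1, -0.1]
opening: 0.0557
grip_force: 0.0
time: 7.38
position: [0.4315, 0.1281, 0.002]
tool_rot: [3.141, -0.0, 1.246]
wrist_force: [-1.2, -0.4, 0.1]
opening: 0.0273
grip_force: 0.0
time: 7.8
position: [0.4314, 0.1281, 0.0019]
tool_rot: [3.142, -0.0, 1.246]
wrist_force: [-0.1, 0.4, 1.5]
opening: 0.0168
grip_force: 30.0
```

```bash
python3 -m handwheel '[[[0,0,0.4,0,1],[0,0,0.5,0,1],[0,0,0.5,0,1]]]'
python3 -m handwheel '[[[0.4,-0.09,0,0.3,1],[0.6,-0.09,0,0.4,1],[0.6,-0.09,0,0.4,1],[0.6,-0.09,0,0.4,1],[0.6,-0.1,0,0.4,1]]]'
python3 -m handwheel '[[[0.6,-0.1,0,0.4,1],[0.5,-0.1,0,0.4,1],[0.36,-0.08,0,0.29,1],[0,0,-0.4,0,1],[0,0,-0.4,0,1]]]'
python3 -m handwheel '[[[0,0,-0.25,0,1],[0,0,0,0,1],[0,0,0,0,1]]]'
python3 -c "
from h import *
im,m=save('wrist','w4.png')"
```

```text
time: 8.05
position: [0.431, 0.1279, 0.0581]
tool_rot: [-3.14, 0.001, 1.246]
wrist_force: [-0.2, 0.4, 0.4]
opening: 0.0167
grip_force: 30.0
time: 8.47
position: [0.5445, 0.1094, 0.0577]
tool_rot: [-3.142, 0.0, 1.447]
wrist_force: [-1.1, 0.3, -0.4]
opening: 0.0168
grip_force: 30.0
time: 8.88
position: [0.6029, 0.0982, 0.0257]
tool_rot: [3.141, -0.0, 1.559]
wrist_force: [-0.6, 0.6, -0.7]
opening: 0.0164
grip_force: 30.0
time: 9.13
position: [0.6015, 0.0985, 0.0156]
tool_rot: [-3.141, 0.0, 1.56]
wrist_force: [0.6, -0.3, -0.3]
opening: 0.0168
grip_force: 30.0
```

View pics/w4.png

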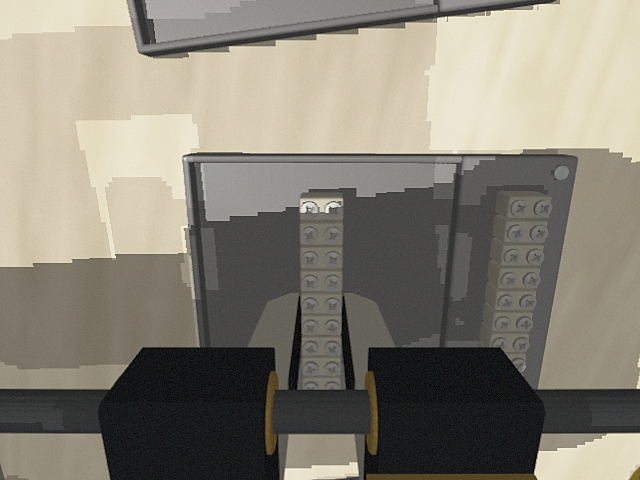

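The strip hangs square in its bay, with its end at (321,193) clear of the lip at row 160, and its sample is on the ledge at (520,280). I'll set it down, then go to the left capacitor.

```bash
python3 -m handwheel '[[[0,0,-0.15,0,1],[0,0,-0.09,0,1],[0,0,0,0,1],[0,0,0,0,1]]]'
python3 -m handwheel '[[[0,0,0,0,0.6],[0,0,0,0,0.6],[0,0,0,0,0.6],[0,0,0,0,0.6],[0,0,0,0,0.6]]]'
python3 -m handwheel '[[[0,0,0.35,0,0.6],[0,0,0.9,0,0.3],[0,0,0.9,0,0.1],[0,0,0.9,0,0.1],[0,0,0.8,0,0.1]]]'
python3 -m handwheel '[[[-0.48,-0.36,0,0.13,0.1],[-0.48,-0.36,0,0.13,0.1],[-0.48,-0.36,0,0.13,0.1],[-0.48,-0.36,0,0.13,0.1],[-0.48,-0.36,0,0.13,0.1]]]'
python3 -m handwheel '[[[-0.48,-0.36,0,0.14,0.1],[-0.48,-0.36,0,0.14,0.1],[-0.48,-0.36,0,0.14,0.1],[-0.48,-0.36,0,0.14,0.1],[0,0,0,0,0.1]]]'
python3 -c "
from h import *
im,m=save('wrist','w5.png')
import pickle;pickle.dump(m,open('w5.pkl','wb'))"
```

```text
time: 9.52
position: [0.6017, 0.0985, 0.0062]
tool_rot: [-3.141, 0.0, 1.559]
wrist_force: [0.0, 0.1, -0.2]
opening: 0.0163
grip_force: 30.0
time: 9.93
position: [0.6019, 0.0985, 0.0064]
tool_rot: [3.141, -0.0, 1.559]
wrist_force: [-0.9, 0.3, -0.1]
opening: 0.037
grip_force: 0.0
time: 10.35
position: [0.6017, 0.0985, 0.164]
tool_rot: [3.14, -0.0, 1.559]
wrist_force: [0.5, -0.2, 0.4]
opening: 0.0593
grip_force: 0.0
time: 10.77
position: [0.5048, 0.026, 0.1613]
tool_rot: [3.141, 0.0, 1.628]
wrist_force: [0.5, -0.9, 0.4]
opening: 0.0838
grip_force: 0.0
time: 11.18
position: [0.4269, -0.0326, 0.1616]
tool_rot: [3.14, 0.001, 1.686]
wrist_force: [0.1, 0.0, -0.4]
opening: 0.0839
grip_force: 0.0
```

View pics/w5.png

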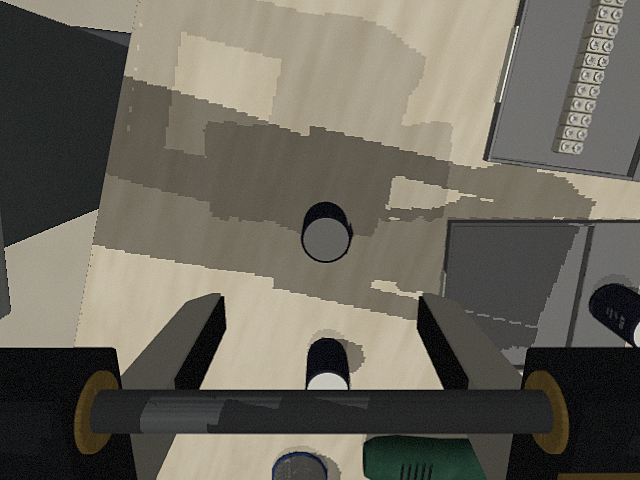

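The left capacitor's top centre is at (326,240), the strip is lying in its tray at upper right, and the capacitor tray's near-left corner is at (447,221).

```bash
python3 - <<'E' | sed -n '/--/,$p'
from m import *
import pickle
W=pickle.load(open('w5.pkl','rb'))
print('--',ctrl.get_obs()['position'])
print(tri(ray(W,326,240),ray(T,*t2((132,506)))),atz(W,326,240,.051),atz(W,447,221,.011))
R=np.array([[np.cos(.115),-np.sin(.115)],[np.sin(.115),np.cos(.115)]])
for y in(.032,-.032):print(np.array([.5906,-.0776])+R@[-.005,y])
E
```

```text
-- [ 0.4282 -0.0319  0.1617]
(array([ 0.429 , -0.0302,  0.0576]), np.float64(0.0010201916526104656)) [ 0.4299 -0.0322  0.051 ] [ 0.523  -0.0179  0.011 ]
[ 0.582  -0.0464]
[ 0.5893 -0.11  ]
```

```bash
python3 -m handwheel '[[[0.04,0,-0.8,0,0.1],[0,0,-0.8,0,0.1],[0,0,-0.8,0,0.1],[0,0,-0.8,0,0.1],[0,0,-0.4,0,0.1]]]'
python3 -m handwheel '[[[0,0,-0.14,0,0.1],[0,0,0,0,1],[0,0,0,0,1],[0,0,0,0,1],[0,0,0,0,1]]]'
python3 -m handwheel '[[[0,0,0,0,1],[0,0,0,0,1],[0,0,0,0,1],[0,0,0,0,1],[0,0,0,0,1]]]'
python3 -m handwheel '[[[0,0,0,0,1],[0,0,0,0,1],[0,0,0,0,1]]]'
```

```text
time: 11.65
position: [0.4296, -0.0305, 0.0133]
tool_rot: [-3.139, -0.001, 1.686]
wrist_force: [-1.0, 0.7, -0.8]
opening: 0.0834
grip_force: 0.0
time: 12.07
position: [0.4315, -0.0312, 0.0122]
tool_rot: [3.139, 0.001, 1.686]
wrist_force: [-0.1, -0.1, 0.3]
opening: 0.0616
grip_force: 0.0
time: 12.48
position: [0.4307, -0.0312, 0.0108]
tool_rot: [3.141, 0.0, 1.686]
wrist_force: [-0.6, 0.1, 1.5]
opening: 0.0342
grip_force: 30.0
time: 12.73
position: [0.4307, -0.0311, 0.0108]
tool_rot: [3.141, 0.0, 1.686]
wrist_force: [-0.7, -0.5, 5.7]
opening: 0.0348
grip_force: 30.0
```

```bash
python3 -m handwheel '[[[0,0,0.4,0,1],[0,0,0.5,0,1],[0,0,0.5,0,1]]]'
python3 -m handwheel '[[[0.4,-0.05,0,0,1],[0.6,-0.06,0,0,1],[0.6,-0.06,0,0,1],[0.6,-0.06,0,0,1],[0.6,-0.06,0,0,1]]]'
python3 -m handwheel '[[[0.6,-0.06,0,0,1],[0.38,-0.03,0,0,1],[0,0,-0.4,0,1],[0,0,-0.4,0,1],[0,0,-0.2,0,1]]]'
python3 -m handwheel '[[[0,0,-0.1,0,1],[0,0,0,0,1],[0,0,0,0,1]]]'
```

```text
time: 12.98
position: [0.4301, -0.0311, 0.0668]
tool_rot: [-3.14, -0.0, 1.686]
wrist_force: [-0.4, 0.4, -0.1]
opening: 0.0341
grip_force: 30.0
time: 13.4
position: [0.5436, -0.0428, 0.0662]
tool_rot: [-3.141, -0.0, 1.686]
wrist_force: [0.5, 0.1, -0.2]
opening: 0.0342
grip_force: 30.0
time: 13.82
position: [0.5811, -0.0463, 0.0243]
tool_rot: [-3.139, -0.001, 1.686]
wrist_force: [-0.1, 0.8, -1.0]
opening: 0.0342
grip_force: 30.0
time: 14.07
position: [0.5819, -0.0464, 0.0232]
tool_rot: [3.141, 0.0, 1.686]
wrist_force: [0.4, -0.3, -1.0]
opening: 0.0346
grip_force: 30.0
```

```bash
python3 -m handwheel '[[[0,0,-0.13,0,1],[0,0,-0.09,0,1],[0,0,0,0,1],[0,0,0,0,1]]]'
python3 -m handwheel '[[[0,0,0,0,0.45],[0,0,0,0,0.45],[0,0,0,0,0.45],[0,0,0,0,0.45],[0,0,0,0,0.45]]]'
python3 -m handwheel '[[[0,0,0.3,0,0.45],[0,0,0.9,0,0.45],[0,0,0.9,0,0.1],[0,0,0.9,0,0.1],[0,0,0.9,0,0.1]]]'
python3 -m handwheel '[[[-0.43,-0.33,0,0,0.1],[-0.43,-0.33,0,0,0.1],[-0.43,-0.33,0,0,0.1],[-0.43,-0.33,0,0,0.1],[-0.43,-0.33,0,0,0.1]]]'
python3 -m handwheel '[[[-0.43,-0.33,0,0,0.1],[-0.43,-0.33,0,0,0.1],[-0.43,-0.33,0,0,0.1],[0,0,0,0,0.1]]]'
python3 -c "
from h import *
im,m=save('wrist','w6.png')
import pickle;pickle.dump(m,open('w6.pkl','wb'))"
```

```text
time: 14.4
position: [0.5817, -0.0463, 0.0139]
tool_rot: [-3.142, 0.0, 1.686]
wrist_force: [-0.4, 0.2, -0.1]
opening: 0.0348
grip_force: 30.0
time: 14.82
position: [0.5818, -0.0463, 0.0139]
tool_rot: [3.142, 0.0, 1.686]
wrist_force: [0.5, 0.3, -0.1]
opening: 0.051
grip_force: 0.0
time: 15.23
position: [0.5814, -0.0463, 0.1727]
tool_rot: [3.141, 0.0, 1.686]
wrist_force: [0.3, -0.1, 0.4]
opening: 0.0665
grip_force: 0.0
time: 15.65
position: [0.4949, -0.1128, 0.1709]
tool_rot: [3.141, 0.0, 1.686]
wrist_force: [0.2, -0.3, 0.3]
opening: 0.0834
grip_force: 0.0
time: 15.98
position: [0.4422, -0.1534, 0.1711]
tool_rot: [3.141, 0.001, 1.685]
wrist_force: [-0.2, 0.3, 0.5]
opening: 0.0835
grip_force: 0.0
```

View pics/w6.png

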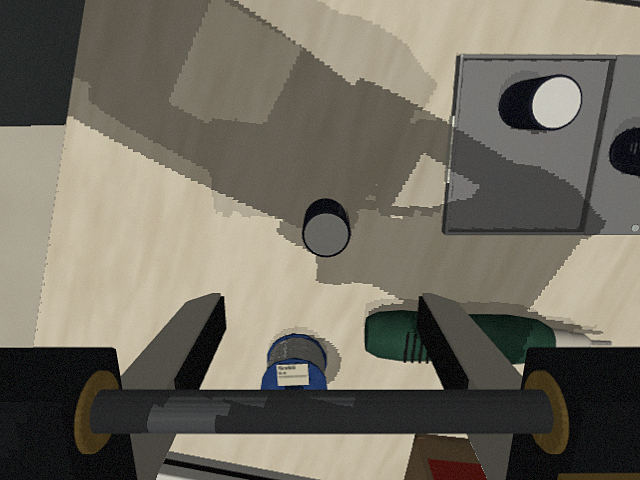

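The second capacitor's top centre is at (326,234). The first stands upright in the tray at (556,102), and the spool at (297,365) is clear.

```bash
python3 - <<'E' | sed -n '/--/,$p'
from m import *
import pickle
W=pickle.load(open('w6.pkl','rb'))
print('--',ctrl.get_obs()['position'])
print(tri(ray(W,326.3,234),ray(T,*t2((355,472)))),atz(W,326.3,234,.051),[atz(W,*p,.011) for p in((458,56),(443,234))],atz(W,556,102,.054))
E
```

```text
-- [ 0.4434 -0.1527  0.1711]
(array([ 0.4447, -0.1517,  0.0491]), np.float64(0.0013168321532388337)) [ 0.4453 -0.1513  0.051 ] [array([ 0.5252, -0.0207,  0.011 ]), array([ 0.5403, -0.1518,  0.011 ])] [ 0.5809 -0.047   0.054 ]
```

```bash
python3 -m handwheel '[[[0.04,0.03,-0.8,0,0.1],[0,0,-0.8,0,0.1],[0,0,-0.8,0,0.1],[0,0,-0.8,0,0.1],[0,0,-0.5,0,0.1]]]'
python3 -m handwheel '[[[0,0,-0.29,0,0.1],[0,0,0,0,0.1],[0,0,0,0,1],[0,0,0,0,1],[0,0,0,0,1]]]'
python3 -m handwheel '[[[0,0,0,0,1],[0,0,0,0,1],[0,0,0,0,1],[0,0,0,0,1],[0,0,0,0,1]]]'
python3 -m handwheel '[[[0,0,0,0,1],[0,0,0,0,1],[0,0,0,0,1],[0,0,0,0,1]]]'
```

```text
time: 16.45
position: [0.4453, -0.1498, 0.0193]
tool_rot: [-3.14, -0.001, 1.687]
wrist_force: [0.6, 0.4, -0.2]
opening: 0.0839
grip_force: 0.0
time: 16.87
position: [0.4468, -0.151, 0.0119]
tool_rot: [3.139, 0.001, 1.686]
wrist_force: [0.7, -0.1, 0.0]
opening: 0.0685
grip_force: 0.0
time: 17.28
position: [0.4458, -0.1508, 0.0104]
tool_rot: [3.141, 0.0, 1.686]
wrist_force: [-0.9, -1.2, -0.5]
opening: 0.035
grip_force: 0.1
time: 17.62
position: [0.4458, -0.1508, 0.0104]
tool_rot: [3.141, 0.0, 1.686]
wrist_force: [-1.6, 1.4, 3.0]
opening: 0.0345
grip_force: 30.0
```

```bash
python3 -m handwheel '[[[0,0,0.4,0,1],[0,0,0.5,0,1],[0,0,0.5,0,1]]]'
python3 -m handwheel '[[[0.4,0.12,0,0,1],[0.6,0.17,0,0,1],[0.6,0.17,0,0,1],[0.6,0.17,0,0,1],[0.6,0.17,0,0,1]]]'
python3 -m handwheel '[[[0.5,0.14,0,0,1],[0.29,0.08,0,0,1],[0,0,-0.4,0,1],[0,0,-0.4,0,1],[0,0,-0.3,0,1]]]'
python3 -m handwheel '[[[0,0,-0.1,0,1],[0,0,-0.1,0,1],[0,0,0,0,1],[0,0,0,0,1]]]'
```

```text
time: 17.87
position: [0.4454, -0.1506, 0.0664]
tool_rot: [-3.14, -0.001, 1.686]
wrist_force: [0.2, 0.0, -0.7]
opening: 0.0344
grip_force: 30.0
time: 18.28
position: [0.5588, -0.1183, 0.066]
tool_rot: [-3.141, -0.0, 1.686]
wrist_force: [0.4, -0.3, 0.0]
opening: 0.0343
grip_force: 30.0
time: 18.7
position: [0.5889, -0.1098, 0.0208]
tool_rot: [-3.14, -0.0, 1.686]
wrist_force: [-0.3, -0.5, -1.3]
opening: 0.0345
grip_force: 30.0
time: 19.03
position: [0.5896, -0.1101, 0.0149]
tool_rot: [3.141, 0.0, 1.686]
wrist_force: [0.3, -1.2, -0.1]
opening: 0.0341
grip_force: 30.0
```

```bash
python3 -m handwheel '[[[0,0,-0.025,0,1],[0,0,0,0,1],[0,0,0,0,0.45],[0,0,0,0,0.45],[0,0,0,0,0.45]]]'
python3 -m handwheel '[[[0,0,0,0,0.45],[0,0,0,0,0.45],[0,0,0.3,0,0.45],[0,0,0.8,0,0.45],[0,0,0.9,0,0.45]]]'
python3 -m handwheel '[[[0,0,0.9,0,0.45],[0,0,0.9,0,0.45],[-0.7,-0.3,0.3,0,0.45],[-0.7,-0.3,0.3,0,0.45],[-0.7,-0.3,0.3,0,0.45]]]'
python3 -m handwheel '[[[-0.7,-0.3,0,0,0.45],[-0.7,-0.3,0,0,0.45],[-0.7,-0.3,0,0,0.45],[-0.7,-0.3,0,0,0.45],[0,0,0,0,0.45]]]'
python3 -c "
from h import *
a,_=save('top','t7.png');b,_=save('scene','s7.png')
p=cv2.resize(a[150:310,140:500],(800,356));q=cv2.resize(b[170:350,190:450],(350,242))
c=np.zeros((600,800,3),'u1');c[:356]=p;c[358:600,:350]=q
cv2.imwrite('pics/f.png',c[:,:,::-1])"
```

```text
time: 19.45
position: [0.5895, -0.11, 0.0135]
tool_rot: [3.141, 0.0, 1.686]
wrist_force: [0.6, -0.6, -0.4]
opening: 0.0488
grip_force: 0.0
time: 19.87
position: [0.5883, -0.1097, 0.0933]
tool_rot: [-3.138, -0.001, 1.686]
wrist_force: [-0.5, 0.4, 0.8]
opening: 0.0511
grip_force: 0.0
time: 20.28
position: [0.5044, -0.146, 0.203]
tool_rot: [3.141, 0.0, 1.687]
wrist_force: [-0.0, -1.0, 0.3]
opening: 0.0511
grip_force: 0.0
time: 20.7
position: [0.3903, -0.1951, 0.2027]
tool_rot: [3.141, 0.002, 1.684]
wrist_force: [-0.2, 0.1, -0.2]
opening: 0.0508
grip_force: 0.0
```

View pics/f.png

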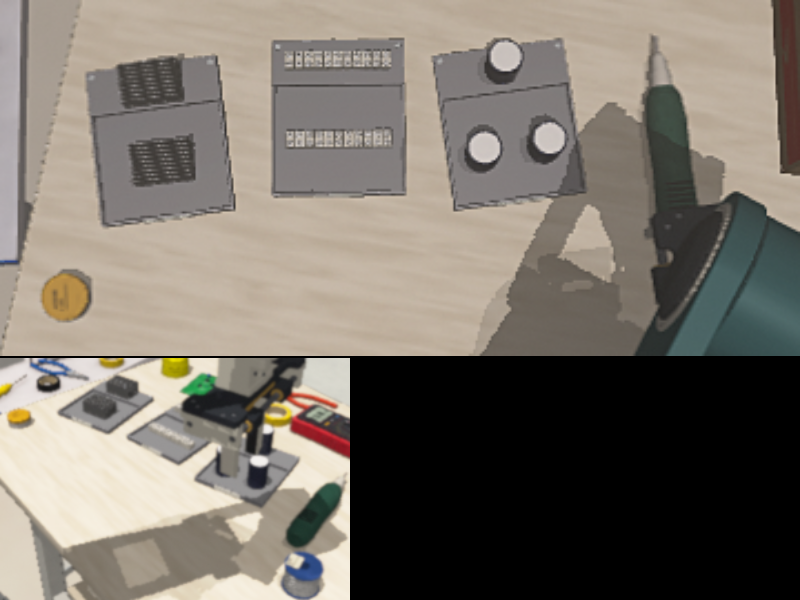

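All four parts rest flat in their matching bays: heatsink (162,160), strip (339,138), capacitors (484,148) and (547,138). The tin and spool have not moved, and the arm is clear.

```bash
python3 -c "
from workcell import ctrl
print(ctrl.close_job())"
```

```text
the job is handed in; nothing more can be done
None
```

The job is handed in: the heatsink, the strip and both capacitors were set down in their matching trays and checked in the final pictures, with the tin and spool untouched; no verdict was returned.

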